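# Draw the amber filter plate out of the gel viewer and store it

## Task

The amber filter plate sits in the track of the gel viewer, partly under its cover and out of reach of a pinch: press down gently on its exposed top and drag it back along the track, towards the viewer's front, until it rests against the white front stop. Then take it by its long edges, lift it out and set it down gently, flat between the two white end stops of the blue storage stand, and let go. The stage and its stop are sprung and delicate: lean on the plate with about 7 N, not over 8 N, keep that up by feel as the height changes, and stop pulling once it meets the stop; leave the other things on the bench where they are.

Things in the scene. Friction and masses are not known exactly. Their poses are not given: they have to be found in the camera images.
- viewer: Gel viewer, fixed, grey base 310 x 200 mm (x -160 to +150, top z 20 mm); origin on the bench, z up. The plate is dragged to its own -x (its front). Metal side blocks x -30 to +150 mm (top z 74) form a track 64 mm wide along x; a flat metal cover with dark window lies over x +40 to +150 (underside z 78, top z 100). For x -130 to -30 the stage's sides are open down to the base.
- stage: The viewer's black stage bar, 260 x 46 x 10 mm, level with its top at viewer z 60 mm, with a white stop 5 mm high across it (viewer x -125 to -115). Origin on its hinge at viewer x -145; x runs to the rear. Sprung: a press at viewer x 0 sinks it by some 10 mm, near the stop by almost nothing, so the pressed surface rises unevenly along the drag.
- bar (a point): Grey sprung felt bar under the cover at viewer x 55 mm, at the height of the plate's top. It bears on the plate's rear with about 3 N, follows it down, and brakes it until the plate has slid out from under it. To break the plate free takes a press of roughly 4 to 6 N, less after that; the surface then springs up by a few mm.
- seat (a point): Point on the stage top, fixed to the viewer (axes as the viewer's), at viewer x -70, y 0, z 60 mm: where the plate's origin lies when the plate rests against the front stop.
- plate: Amber (orange) rigid filter plate, 90 (x) x 60 (y) x 8 (z) mm, about 110 g, loose, slick below and grippy on top (friction about 0.2 and 0.7); origin at the centre of its underside. At the start it lies on the stage with its x along the viewer's x, its origin 85 to 105 mm behind the seat, the front 50 to 70 mm of its top open. At the seat it overhangs the stage by 7 mm on each long side.
- stand: Storage stand, fixed to the bench: white base 150 x 120 x 8 mm, on it a padded blue bed 118 (x) x 46 (y) mm with its top at z = 30 mm, and a white end stop 6 mm high at each end with 98 mm between them along x. Origin on the bench under the middle; the plate lies on the bed with its x along the stand's x (either way round).
- jar_a: Glass jar with yellow cap, 56 mm wide, 95 mm high, behind the viewer; origin under its centre. Leave alone.
- jar_b: Glass jar with yellow cap and paper label, 56 mm wide, 95 mm high, behind the stand; origin under its centre. Leave alone.
- tip_box: Blue tip box with clear lid, 85 x 120 x 75 mm; origin under its centre. Leave alone.
- tube_rack: Green tube rack, 60 x 105 x 30 mm; origin under its centre. Leave alone.
- glove_box: Cardboard glove box, 120 x 220 x 75 mm; origin under its centre. Leave alone.
- beaker: Glass beaker, 70 mm wide, 85 mm high; origin under its centre. Leave alone.
- pipette: White pipette lying flat, 240 mm long, 22 mm thick; origin under its middle. Leave alone.
Mind the look-alikes: they are no part of the job. There is more than one size of the plate; the one meant has the size given above.

How it is judged:
On the way, in this order (a step that is already met when the one before it is completed fails the run):
1. the plate has been dragged along the track and rests on the stage within 6 mm of the front stop (x of plate in the frame of seat between -0.006 and 0.006 m and y of plate in the frame of seat between -0.01 and 0.01 m and z of plate in the frame of seat between -0.006 and 0.004 m), for 0.2 s.
2. the plate is lifted clear of the stage (30 mm) (z of plate in the frame of seat above 0.03 m), for 0.1 s.
At the end, for the whole second after the job is handed in: the plate lies flat (within 0.05 rad) and still on the bed of the stand, its centre within 10 mm of the stand's middle both ways, its length within 0.12 rad of the stand's, let go (x of plate in the frame of stand between -0.01 and 0.01 m and y of plate in the frame of stand between -0.01 and 0.01 m and z of plate in the frame of stand between 0.026 and 0.034 m and angle between the x axis of plate and the x axis of stand, either way round below 0.12 rad and angle between plate's own z axis and vertical below 0.05 rad and linear speed of plate below 0.02 m/s); the robot touches nothing.
It fails at once if the stage with its stop is loaded by more than 16 N in all (press, plate's weight, felt bar and push against the stop together) (contact force between anything else and stage above 16 N).
It fails at once if the plate is banged on the stand: it comes down on the bed faster than 0.45 m/s (a drop of over 10 mm) or presses on it with more than 45 N (contact force between plate and stand above 45 N or (x of plate in the frame of stand between -0.05 and 0.05 m and y of plate in the frame of stand between -0.05 and 0.05 m and z of plate in the frame of stand below 0.045 m and linear speed of plate above 0.45 m/s)).
It fails at once if another thing on the bench is moved by more than 20 mm (distance of any of jar_a, jar_b, tip_box, tube_rack, glove_box, beaker, pipette from where it was at the start of the episode above 0.02 m).
It also fails if it takes over 70 s, if anything falls off the work surface, if the arm or the gripper's body presses on something with over 40 N, if the wrist force passes 120 N, or if a joint passes its speed limit or range.

## Robot

A 7-joint arm with a two-finger parallel gripper is mounted at the origin on the work surface. World frame = base frame: x ahead of the robot, y to its left, z up, the work surface at z = 0. Lengths are in m, angles in rad, forces in N, time in s.
With the tool pointing down it reaches from about 0.35 to 0.9 m from the base axis. Payload 19.9 kg.
Tool frame: the origin (TCP) lies at the very end of the fingers, on their centre line; the grasp point (between the pads) lies 19 mm behind it; z points along the fingers, y is the line along which they close (so a half turn about z gives the same grasp; the last joint's range is limited). The gripper opens to 85 mm and grips with 20 to 120 N. Pads are 22 mm wide; open, the fingers measure 114 mm over their backs; the gripper's body (76 mm by 85 mm) begins 54 mm behind the grasp point. The pads swing forward as they close: fully open they stand 13 mm farther back than shut.
Start: joints at [1.204, 0.417, -0.01, 1.614, 0.005, 1.111, -0.053], TCP at [0.199, -0.592, 0.231] pointing down, gripper open.
Joint ranges: [-2.81, 2.81], [-0.39, 2.02], [-1.27, 1.25], [0.06, 2.57], [-1.19, 4.33], [0.19, 2], [-2.82, 2.82]. Speed limits (rad/s): [1.89, 1.89, 2.39, 2.39, 3.01, 3.01, 3.01].

## Interface

Orientations are given as a unit quaternion [w, x, y, z].
In Python, from rig import * gives the robot as it stands. The module is installed in compiled form; this text tells all that it offers.
- The arm moves only by the shell command python3 -m pendant 'ROWS'. ROWS is JSON, a list of rows, each an object with "grip": the finger opening in mm, from 0 to 85.4; "dp": the shift along the tool's x, y, z in mm, a list of three; "twist": the turn about the tool's z in degrees. In form: [{"grip": grip, "dp": [x, y, z], "twist": twist}, ...]. A call has 1 to 10 rows; each row shifts and turns the commanded pose from where the row before left it, along the tool's axes as they then stand; what a row does not reach is not made up. A row lasts 1/8 s, in which the tool goes at most 62.5 mm and 10.7 degrees, less where a joint would pass 70% of its speed; a pose out of reach is approached as far as the arm can. A call with a gripper value outside its range is refused whole. The fingers move at their own pace and stop on an object; the grip force is fixed at half the most. Time passes only in rows, so rows that do not move let the fingers close. It gives the time, the measured TCP pose, the force, the opening and the grip force at its end, in the units of the state.
- sense(): the state, without advancing time (a new reading comes with each control period).
- get_image(name): name is "scene" or "top" or "wrist"; returns the picture (384x512x3 uint8, red, green, blue); there is no depth.
- camera_info(name): a dict with "intrinsics" (3x3 intrinsics, pixels), "origin" and "orientation" of the camera in the world; the wrist camera has in their place "hand_eye" (4x4, takes a point from camera to tool coordinates, whose origin is the TCP and whose axes are the flange's). Camera axes: x right, y up, looking along -z (the intrinsics and any distortion apply to the point x, -y, -z); pixel columns grow to the right and rows downward; lengths in m; the calibration is good to about 2 mm. A picture is of the moment at which its call begins: read the wrist's pose just before it. camera_info takes no time and is no camera call.
- hand_in(): hands the job in; it is judged then, once.
The state is a dict: "time_s": time; "q": joint angles; "dq": joint speeds; "tau": joint torques, N m; "position": TCP position; "tcp_rot": TCP orientation; "wrist_force": force on the tool from outside, world axes, zero at the start; "torque": the same for the moment, N m; "width": finger opening in m; "grip_force": force on a finger pad.
Only numpy, scipy, OpenCV 4.12 (cv2) and the standard library are available. Lean on these libraries where they do the work, as an engineer would, in place of code of your own. Each camera call takes 0.05 s, during which the arm holds its last target. There are 200 camera calls.

## Working session

There is one attempt and no reset: what is moved stays moved. The work goes in short steps, Python scripts to look and compute and a shell command to move; the robot and the scene stay as the last step left them, time stands still between calls to the robot, and variables do not carry over. Pictures are saved under pics/ and viewed, at most 10 in all, crops included, and the job is handed in when it is done.

```bash
mkdir -p pics; python3 - <<'E'
from rig import *
import cv2,numpy as np
s=sense();print(s)
for n in("top","scene"):
    im=get_image(n);cv2.imwrite(f"pics/{n}0.png",im[:,:,::-1]);cv2.imwrite(f"pics/{n}0x.png",cv2.resize(im[:,:,::-1],(800,600),interpolation=cv2.INTER_CUBIC));print(camera_info(n))
print(camera_info("wrist"))
E
```

```text
{'time_s': 0.0, 'q': array([ 1.20449193,  0.41800013, -0.0103028 ,  1.61423256,  0.00470446,
        1.11068816, -0.05298781]), 'dq': array([ 0.00045892, -0.00216119, -0.00069201,  0.00210963, -0.00031074,
       -0.00102888, -0.00065789]), 'tau': array([ 1.55640209e-03, -8.64453721e+01,  6.79523684e-01, -4.34903669e+01,
        1.91342889e-02,  7.24368045e-03, -1.47695010e-05]), 'position': array([ 0.19931923, -0.59196803,  0.23061941]), 'tcp_rot': array([-6.33771070e-04,  9.86839694e-01,  1.61700319e-01, -1.54172126e-04]), 'wrist_force': array([ 0.31478693, -0.1719249 , -0.08676091]), 'torque': array([ 0.01345292,  0.00153373, -0.00152542]), 'grip_force': 0.0, 'width': 0.0853860030330388}
{'intrinsics': array([[384.23542304,   0.        , 253.51620761],
       [  0.        , 384.23542304, 181.69794418],
       [  0.        ,   0.        ,   1.        ]]), 'origin': array([ 0.37853361, -0.00482655,  1.2719263 ]), 'orientation': array([ 0.71032719,  0.04833487, -0.03928489, -0.70111035])}
{'intrinsics': array([[410.35102816,   0.        , 255.26506783],
       [  0.        , 410.35102816, 190.57732523],
       [  0.        ,   0.        ,   1.        ]]), 'origin': array([1.29253971, 0.05980707, 1.06245836]), 'orientation': array([0.646268  , 0.2217878 , 0.23252171, 0.69215714])}
{'intrinsics': array([[334.22473298,   0.        , 260.62131549],
       [  0.        , 334.22473298, 192.08536899],
       [  0.        ,   0.        ,   1.        ]]), 'hand_eye': array([[ 3.94643237e-04,  9.63747018e-01,  2.66817407e-01,
         6.78924413e-02],
       [ 9.99999828e-01, -4.95894658e-04,  3.12100436e-04,
         8.50934496e-04],
       [ 4.33099191e-04,  2.66817238e-01, -9.63747049e-01,
        -1.43365217e-01],
       [ 0.00000000e+00,  0.00000000e+00,  0.00000000e+00,
         1.00000000e+00]])}
```

View pics/top0x.png

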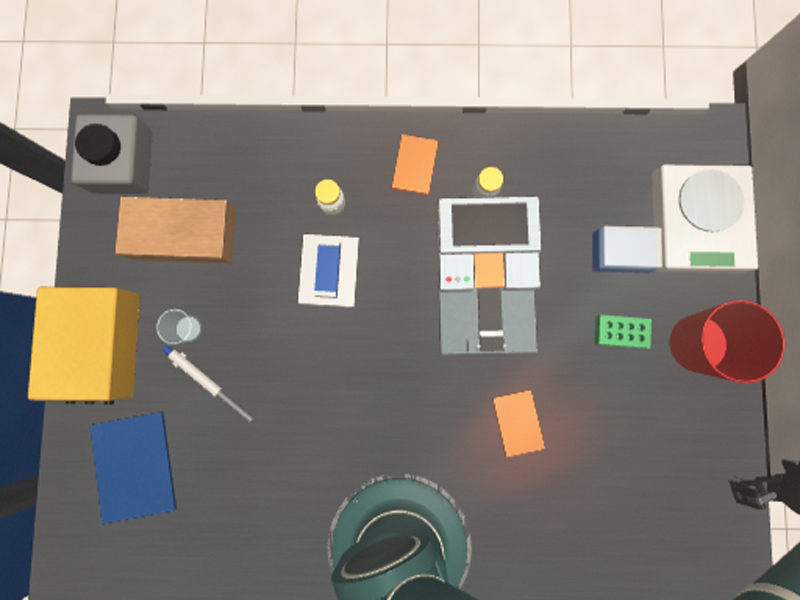

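View pics/scene0x.png

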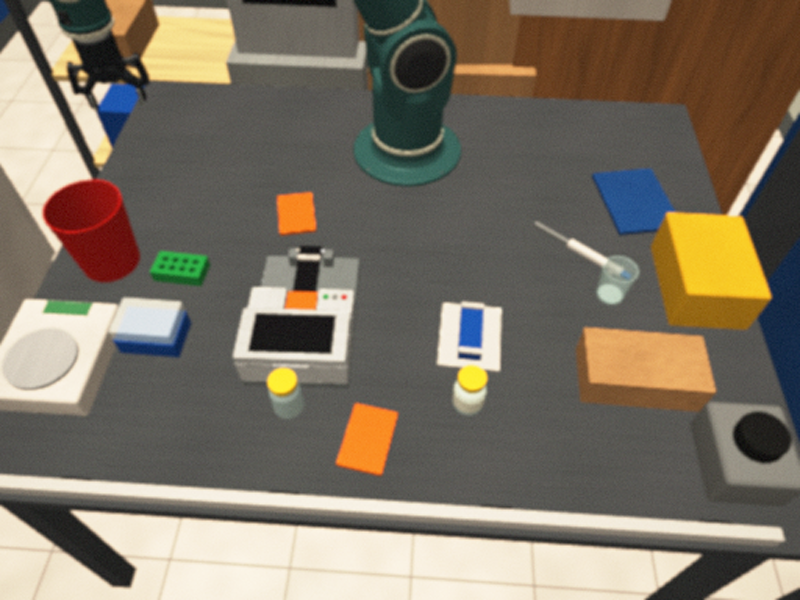

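The top view shows the viewer at about (490,275) in the 800-wide picture with its front towards the robot, the plate at (489,270) and the stand at (328,270). I'll enlarge that area.

```bash
python3 - <<'E'
import cv2
im=cv2.imread("pics/top0.png")[120:235,185:350]
cv2.imwrite("pics/crop1.png",cv2.resize(im,None,fx=4.8,fy=4.8,interpolation=cv2.INTER_CUBIC))
E
```

```text
(no output)
```

View pics/crop1.png

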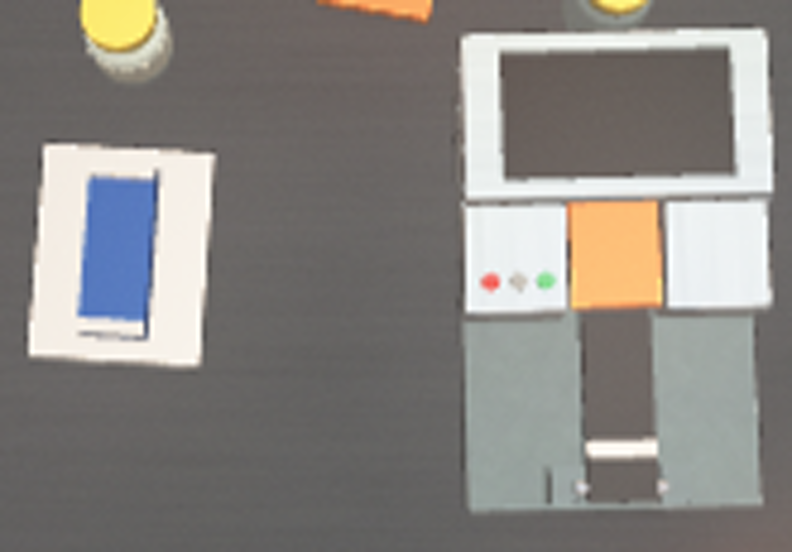

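The crop shows the cover corners at (462,35), (767,30), (772,192) and (466,198), the stop at (621,448), and the plate front edge at y≈306. The stand base corners are at (44,144), (215,154), (200,367) and (28,355).

```bash
cat > h.py <<'E'
from rig import *
import numpy as np,cv2
from scipy.optimize import least_squares
from scipy.spatial.transform import Rotation as R
def q2R(q): return R.from_quat([q[1],q[2],q[3],q[0]])
def cam(n,s=None):
    c=camera_info(n);K=c["intrinsics"]
    if n=="wrist":
        H=c["hand_eye"];Rt=q2R(s["tcp_rot"]).as_matrix();return K,s["position"]+Rt@H[:3,3],Rt@H[:3,:3]
    return K,c["origin"],q2R(c["orientation"]).as_matrix()
def proj(P,C):
    K,o,M=C;p=(np.atleast_2d(P)-o)@M;p=p*[1,-1,-1];p=p@K.T;return p[:,:2]/p[:,2:]
def back(uv,z,C):
    K,o,M=C;d=np.linalg.solve(K,[uv[0],uv[1],1])*[1,-1,-1];d=M@d;return o+d*(z-o[2])/d[2]
def w(pose,P):
    c,s=np.cos(pose[2]),np.sin(pose[2]);P=np.atleast_2d(P)/1000.
    return np.c_[pose[0]+c*P[:,0]-s*P[:,1],pose[1]+s*P[:,0]+c*P[:,1],P[:,2]]
def fit(P,uv,C,x0): 
    r=least_squares(lambda p:(proj(w(p,P),C)-uv).ravel(),x0,loss="soft_l1");return r.x,np.abs(r.fun).reshape(-1,2).round(1)
E
python3 - <<'E'
from h import *
C=cam("top")
f=lambda a:np.array(a)/4.8+[185,120]-[.4,.4]
v,e=fit([(150,100,100),(150,-100,100),(40,-100,100),(40,100,100),(-30,100,74),(-30,32,74),(-30,-32,74),(-30,-100,74),(-160,100,20),(-160,-100,20),(-120,0,65)],
 f([(462,35),(767,30),(772,192),(466,198),(467,313),(564,313),(667,308),(771,306),(470,511),(762,506),(621,448)]),C,[.5,-.15,0]);print(v,e.tolist())
s,e=fit([(75,60,8),(75,-60,8),(-75,-60,8),(-75,60,8),(59,23,30),(-49,23,30),(-49,-23,30)],f([(44,144),(215,154),(200,367),(28,355),(90,176),(79,319),(148,320)]),C,[.5,.1,0]);print(s,e.tolist())
for p in [(571,307),(661,305)]:
  b=back(f(p),.068,C);d=b[:2]-v[:2];c,sn=np.cos(v[2]),np.sin(v[2]);print(b,1000*np.array([c*d[0]+sn*d[1],-sn*d[0]+c*d[1]]))
st=sense();print(q2R(st["tcp_rot"]).as_matrix())
E
```

```text
[ 0.55265206 -0.17516286  0.03279227] [[0.5, 0.3], [0.0, 0.7], [0.7, 0.3], [0.4, 0.4], [0.4, 0.1], [1.1, 0.6], [0.1, 0.1], [0.1, 0.0], [0.9, 0.5], [0.2, 0.3], [0.1, 0.0]]
[ 0.56452502  0.15777892 -0.04274351] [[0.0, 0.0], [0.0, 0.2], [0.2, 0.0], [0.1, 0.5], [0.1, 2.7], [0.0, 0.1], [0.3, 0.6]]
[ 0.52452048 -0.14610958  0.068     ] [-27.16390651  29.95999208]
[ 0.52657166 -0.20507351  0.068     ] [-27.04704259 -29.0394867 ]
[[ 9.47704459e-01  3.19148968e-01 -4.42085845e-04]
 [ 3.19149260e-01 -9.47703916e-01  1.01887699e-03]
 [-9.37929475e-05 -1.10668564e-03 -9.99999383e-01]]
```

```bash
python3 -m pendant '[{"grip":0,"dp":[0,0,-25],"twist":8.3},{"grip":0,"dp":[0,0,-25],"twist":8.4},{"grip":0,"dp":[0,-50,0],"twist":0},{"grip":0,"dp":[0,-50,0],"twist":0},{"grip":0,"dp":[45,-50,0],"twist":0},{"grip":0,"dp":[45,-50,0],"twist":0},{"grip":0,"dp":[45,-50,0],"twist":0},{"grip":0,"dp":[45,-50,0],"twist":0},{"grip":0,"dp":[45,-50,0],"twist":0},{"grip":0,"dp":[45,-50,0],"twist":0}]'
cat > rel.py <<'E'
from h import *
import sys
V=[0.55265,-0.17516,0.0328];S=[0.56453,0.15778,-0.0427]
s=sense();p=s["position"];print("t",s["time_s"],"w",s["width"],"F",s["wrist_force"].round(2),"T",s["torque"].round(3))
M=q2R(s["tcp_rot"]).as_matrix();print("yaw",np.degrees(np.arctan2(M[1,0],M[0,0])).round(2),"tilt",M[2,:2].round(4))
for n,P in(("V",V),("S",S)):
    c,sn=np.cos(P[2]),np.sin(P[2]);d=p[:2]-P[:2];print(n,(1000*np.array([c*d[0]+sn*d[1],-sn*d[0]+c*d[1],p[2]])).round(1))
E
python3 rel.py
```

```text
time_s: 1.35
position: [0.4384, -0.2037, 0.2813]
tcp_rot: [0.0, 1.0, 0.017, 0.0]
wrist_force: [0.1, -0.9, -0.0]
width: -0.0002
grip_force: 0.0
t 1.35 w -0.00016598517190422694 F [ 0.14 -0.94 -0.  ] T [-0.051  0.012  0.009]
yaw 1.9 tilt [0.0001 0.0001]
V [-115.1  -24.7  281.3]
S [-110.5 -366.5  281.3]
```

```bash
python3 -m pendant '[{"grip":0,"dp":[30,-24,0],"twist":0},{"grip":0,"dp":[30,0,0],"twist":0},{"grip":0,"dp":[0,0,0],"twist":0},{"grip":0,"dp":[0,0,0],"twist":0}]'
python3 rel.py; cat > snap.py <<'E'
from h import *
import sys,pickle
s=sense();im=get_image("wrist");pickle.dump(s,open("pics/"+sys.argv[1]+".pkl","wb"))
cv2.imwrite("pics/"+sys.argv[1]+".png",cv2.resize(im[:,:,::-1],(800,600),interpolation=cv2.INTER_CUBIC))
E
python3 snap.py w1
```

```text
time_s: 1.85
position: [0.4961, -0.1796, 0.2809]
tcp_rot: [-0.0, 1.0, 0.016, -0.0]
wrist_force: [-0.1, -0.7, -0.1]
width: 0.0
grip_force: 0.0
t 1.85 w 4.074223232437625e-06 F [-0.1  -0.73 -0.08] T [-0.015  0.026 -0.065]
yaw 1.89 tilt [-0.0009 -0.0003]
V [-56.7  -2.6 280.9]
S [ -54.  -340.   280.9]
```

View pics/w1.png

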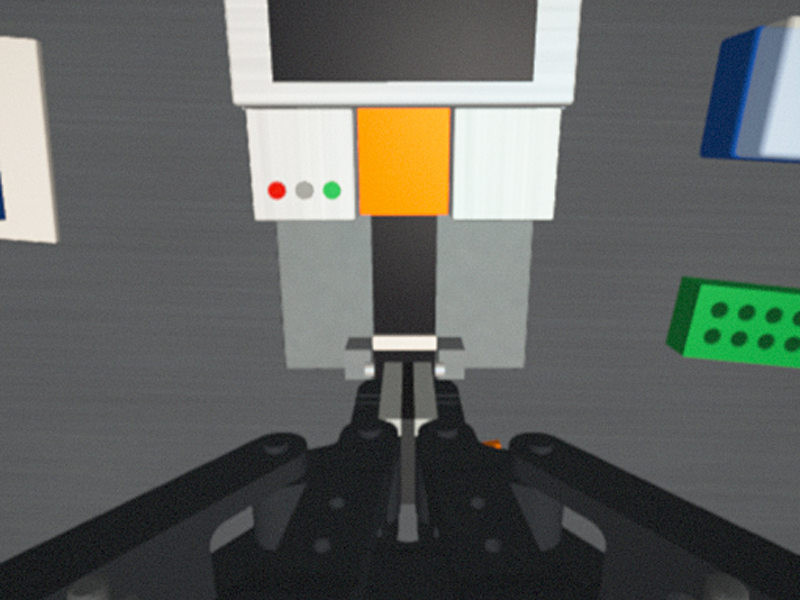

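The wrist view shows the plate centred in the track (front edge corners (359,215) and (450,215)), block corners (254,220) and (555,219), and the stop at (405,342). I'll use these to check the fit.

```bash
python3 - <<'E'
from h import *
import pickle
C=cam("wrist",pickle.load(open("pics/w1.pkl","rb")))
f=lambda a:np.array(a)/1.5625-.2
v,e=fit([(-30,100,74),(-30,32,74),(-30,-32,74),(-30,-100,74),(-160,100,20),(-160,-100,20),(-120,0,65)],f([(254,220),(355,218),(453,219),(555,219),(286,368),(525,366),(405,342)]),C,[.55,-.17,0]);print(v,e.tolist())
for p in [(359,215),(450,215)]:
  b=back(f(p),.068,C);d=b[:2]-v[:2];c,sn=np.cos(v[2]),np.sin(v[2]);print(b,1000*np.array([c*d[0]+sn*d[1],-sn*d[0]+c*d[1]]))
E
```

```text
[ 0.5534103  -0.17592125  0.03713082] [[0.3, 0.4], [0.8, 0.6], [0.5, 0.2], [0.5, 0.5], [0.3, 0.3], [0.3, 1.1], [0.0, 0.4]]
[ 0.52428472 -0.14632314  0.068     ] [-28.00675819  30.65891703]
[ 0.52634653 -0.20791576  0.068     ] [-28.23282226 -30.96778874]
```

```bash
python3 -m pendant '[{"grip":0,"dp":[33,-2,-5],"twist":0},{"grip":0,"dp":[32,0,0],"twist":0},{"grip":0,"dp":[0,0,40],"twist":0},{"grip":0,"dp":[0,0,50],"twist":0},{"grip":0,"dp":[0,0,50],"twist":0},{"grip":0,"dp":[0,0,30],"twist":0},{"grip":0,"dp":[0,0,20],"twist":0},{"grip":0,"dp":[0,0,5],"twist":0},{"grip":0,"dp":[0,0,0],"twist":0},{"grip":0,"dp":[0,0,0],"twist":0}]'
python3 rel.py
```

```text
time_s: 3.15
position: [0.5622, -0.1755, 0.0924]
tcp_rot: [0.0, 1.0, 0.017, 0.001]
wrist_force: [0.7, 0.3, 0.3]
width: 0.0002
grip_force: 0.0
t 3.15 w 0.00021341055479156445 F [0.7  0.35 0.3 ] T [0.001 0.008 0.015]
yaw 1.91 tilt [0.0015 0.0006]
V [ 9.5 -0.6 92.4]
S [  11.9 -333.    92.4]
```

```bash
python3 -m pendant '[{"grip":0,"dp":[0,0,12],"twist":0},{"grip":0,"dp":[0,0,8],"twist":0},{"grip":0,"dp":[0,0,2],"twist":0},{"grip":0,"dp":[0,0,2],"twist":0},{"grip":0,"dp":[0,0,2],"twist":0},{"grip":0,"dp":[0,0,0],"twist":0},{"grip":0,"dp":[0,0,0],"twist":0}]'
python3 rel.py
```

```text
time_s: 4.03
position: [0.5617, -0.1752, 0.0654]
tcp_rot: [-0.0, 1.0, 0.017, 0.0]
wrist_force: [0.0, 0.3, 1.9]
width: 0.0002
grip_force: 0.7
t 4.025 w 0.0001608451867537705 F [0.02 0.26 1.91] T [0.145 0.029 0.014]
yaw 1.91 tilt [ 0.0001 -0.    ]
V [ 9.  -0.4 65.4]
S [  11.4 -332.8   65.4]
```

```bash
python3 -m pendant '[{"grip":0,"dp":[0,0,2],"twist":0},{"grip":0,"dp":[0,0,2],"twist":0},{"grip":0,"dp":[0,0,1],"twist":0},{"grip":0,"dp":[0,0,0],"twist":0},{"grip":0,"dp":[0,0,0],"twist":0}]'
python3 rel.py
```

```text
time_s: 4.65
position: [0.5618, -0.1753, 0.0604]
tcp_rot: [-0.0, 1.0, 0.017, 0.0]
wrist_force: [0.8, 0.5, 5.1]
width: 0.0003
grip_force: 2.4
t 4.65 w 0.0002901082602715746 F [0.78 0.45 5.06] T [ 0.134 -0.107 -0.022]
yaw 1.91 tilt [ 0.0003 -0.    ]
V [ 9.1 -0.4 60.4]
S [  11.5 -332.8   60.4]
```

```bash
python3 -m pendant '[{"grip":0,"dp":[0,0,1.5],"twist":0},{"grip":0,"dp":[0,0,1.2],"twist":0},{"grip":0,"dp":[0,0,0],"twist":0},{"grip":0,"dp":[-1,0,0],"twist":0},{"grip":0,"dp":[-1.5,0,-0.2],"twist":0},{"grip":0,"dp":[-1.5,0,-0.2],"twist":0},{"grip":0,"dp":[0,0,0],"twist":0}]'
python3 rel.py
```

```text
time_s: 5.52
position: [0.5583, -0.1755, 0.0584]
tcp_rot: [0.0, 1.0, 0.017, 0.001]
wrist_force: [2.2, 0.5, 7.0]
width: 0.0
grip_force: 3.3
t 5.525 w 7.558646767824342e-06 F [2.19 0.52 6.99] T [ 0.044 -0.592 -0.011]
yaw 1.91 tilt [0.0015 0.0003]
V [ 5.6 -0.5 58.4]
S [   8.  -333.2   58.4]
```

```bash
python3 -m pendant '[{"grip":0,"dp":[-1.5,0,-0.2],"twist":0},{"grip":0,"dp":[-1.5,0,-0.2],"twist":0},{"grip":0,"dp":[0,0,0],"twist":0}]'
python3 rel.py
```

```text
time_s: 5.9
position: [0.5553, -0.1756, 0.0588]
tcp_rot: [0.0, 1.0, 0.017, 0.001]
wrist_force: [3.0, 0.4, 6.2]
width: 0.0001
grip_force: 3.3
t 5.9 w 5.649042729632349e-05 F [3.01 0.36 6.18] T [ 0.063 -0.54   0.002]
yaw 1.91 tilt [0.0015 0.0003]
V [ 2.6 -0.5 58.8]
S [   5.  -333.5   58.8]
```

```bash
python3 snap.py w2
```

```text
(no output)
```

View pics/w2.png

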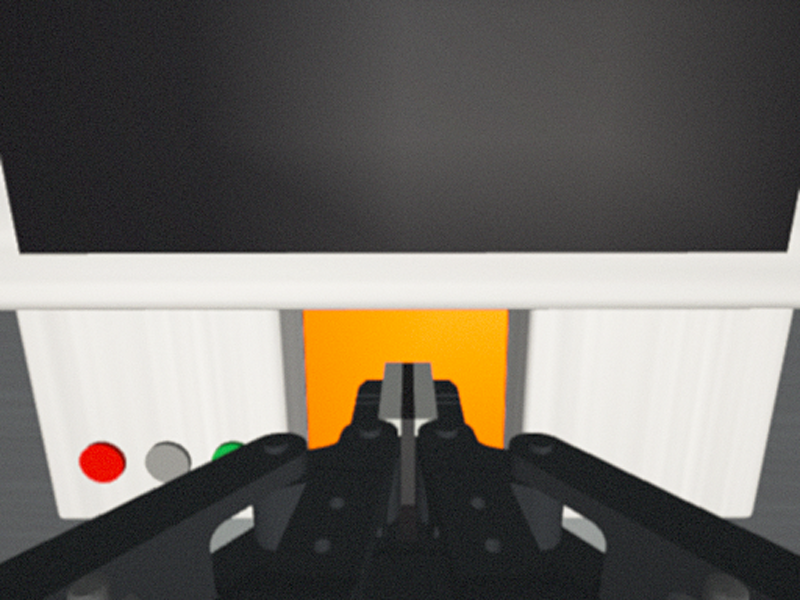

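The wrist view shows the fingertips at (407,390), centred on the plate (edges x≈304 and 508) and clear of the cover. The drag/press ratio of about 0.5 means it is sticking, so I'll continue.

```bash
python3 -m pendant '[{"grip":0,"dp":[-1.5,0,0.6],"twist":0},{"grip":0,"dp":[-1.5,0,-0.2],"twist":0},{"grip":0,"dp":[0,0,0],"twist":0}]'
python3 rel.py
```

```text
time_s: 6.32
position: [0.5523, -0.1757, 0.0585]
tcp_rot: [0.0, 1.0, 0.017, 0.001]
wrist_force: [2.8, 0.3, 7.8]
width: 0.0001
grip_force: 3.6
t 6.325 w 9.777187719509999e-05 F [2.84 0.34 7.78] T [ 0.019 -0.496 -0.045]
yaw 1.91 tilt [0.0015 0.0004]
V [-0.4 -0.5 58.5]
S [   2.  -333.7   58.5]
```

```bash
python3 -m pendant '[{"grip":0,"dp":[-1.5,0,-0.7],"twist":0},{"grip":0,"dp":[-1,0,-0.5],"twist":0},{"grip":0,"dp":[0,0,0],"twist":0}]'
python3 rel.py
```

```text
time_s: 6.7
position: [0.5494, -0.1758, 0.0595]
tcp_rot: [0.0, 1.0, 0.017, 0.0]
wrist_force: [1.1, -0.9, 6.4]
width: 0.0002
grip_force: 3.4
t 6.7 w 0.0001694664543148082 F [ 1.14 -0.95  6.44] T [-0.005 -0.062  0.009]
yaw 1.91 tilt [0.0007 0.0003]
V [-3.2 -0.6 59.5]
S [  -0.9 -334.    59.5]
```

```bash
python3 -m pendant '[{"grip":0,"dp":[-2,0,-0.2],"twist":0},{"grip":0,"dp":[-2,0,-0.2],"twist":0},{"grip":0,"dp":[0,0,0],"twist":0}]'
python3 rel.py
```

```text
time_s: 7.08
position: [0.5459, -0.176, 0.0603]
tcp_rot: [0.0, 1.0, 0.017, 0.001]
wrist_force: [2.3, -0.0, 10.8]
width: -0.0004
grip_force: 5.3
t 7.075 w -0.0004393820690685624 F [ 2.31 -0.   10.83] T [ 0.017 -0.262 -0.004]
yaw 1.91 tilt [0.0018 0.0005]
V [-6.8 -0.7 60.3]
S [  -4.4 -334.3   60.3]
```

```bash
python3 -m pendant '[{"grip":0,"dp":[0,0,-2],"twist":0},{"grip":0,"dp":[0,0,-1.5],"twist":0},{"grip":0,"dp":[0,0,0],"twist":0}]'
python3 rel.py
```

```text
time_s: 7.45
position: [0.5458, -0.1761, 0.0637]
tcp_rot: [0.0, 1.0, 0.017, 0.001]
wrist_force: [1.9, 0.4, 7.7]
width: 0.0
grip_force: 4.0
t 7.45 w 2.9217206399054045e-05 F [1.85 0.43 7.7 ] T [-0.002 -0.452  0.003]
yaw 1.91 tilt [0.0015 0.0005]
V [-6.9 -0.7 63.7]
S [  -4.5 -334.3   63.7]
```

```bash
python3 -m pendant '[{"grip":0,"dp":[-2,0,-0.8],"twist":0},{"grip":0,"dp":[-3,0,-0.3],"twist":0},{"grip":0,"dp":[-3,0,-0.3],"twist":0},{"grip":0,"dp":[0,0,0],"twist":0}]'
python3 rel.py
```

```text
time_s: 7.95
position: [0.5373, -0.1763, 0.0648]
tcp_rot: [0.0, 1.0, 0.017, 0.0]
wrist_force: [-0.1, 0.3, 8.1]
width: -0.0003
grip_force: 3.8
t 7.95 w -0.0002759809350718292 F [-0.11  0.27  8.06] T [-0.007  0.073 -0.085]
yaw 1.9 tilt [0.0006 0.0003]
V [-15.4  -0.6  64.8]
S [ -12.9 -334.9   64.8]
```

```bash
python3 -m pendant '[{"grip":0,"dp":[-2,0,-1.0],"twist":0},{"grip":0,"dp":[-3,0,-0.4],"twist":0},{"grip":0,"dp":[-3,0,-0.3],"twist":0},{"grip":0,"dp":[0,0,0],"twist":0}]'
python3 rel.py
```

```text
time_s: 8.45
position: [0.5292, -0.1765, 0.0665]
tcp_rot: [0.0, 1.0, 0.017, 0.0]
wrist_force: [-0.4, 0.7, 6.3]
width: 0.0001
grip_force: 3.3
t 8.45 w 0.0001156697554784469 F [-0.35  0.67  6.26] T [-0.01   0.066 -0.005]
yaw 1.9 tilt [0.0003 0.0003]
V [-23.5  -0.6  66.5]
S [ -21.1 -335.5   66.5]
```

```bash
python3 snap.py w3; python3 - <<'E'
import cv2
im=cv2.imread("pics/w3.png")
for c in (330,480):print([(r,im[r,c].tolist()) for r in range(240,460,10)])
E
```

```text
[(240, [0, 116, 227]), (250, [0, 113, 225]), (260, [0, 117, 227]), (270, [0, 115, 227]), (280, [0, 112, 226]), (290, [0, 114, 224]), (300, [0, 111, 224]), (310, [0, 111, 224]), (320, [0, 112, 223]), (330, [0, 110, 222]), (340, [0, 111, 223]), (350, [0, 110, 223]), (360, [0, 112, 223]), (370, [0, 112, 225]), (380, [0, 112, 223]), (390, [0, 108, 222]), (400, [0, 110, 223]), (410, [0, 105, 218]), (420, [0, 105, 221]), (430, [0, 108, 222]), (440, [0, 108, 222]), (450, [32, 29, 25])]
[(240, [11, 138, 237]), (250, [1, 131, 236]), (260, [3, 134, 237]), (270, [20, 134, 236]), (280, [15, 134, 238]), (290, [0, 126, 232]), (300, [0, 128, 232]), (310, [0, 125, 232]), (320, [1, 127, 233]), (330, [0, 127, 234]), (340, [0, 121, 229]), (350, [0, 120, 230]), (360, [0, 125, 230]), (370, [0, 121, 229]), (380, [0, 118, 227]), (390, [0, 115, 225]), (400, [0, 110, 224]), (410, [0, 113, 224]), (420, [0, 115, 226]), (430, [0, 117, 224]), (440, [0, 98, 204]), (450, [15, 13, 9])]
```

View pics/w3.png

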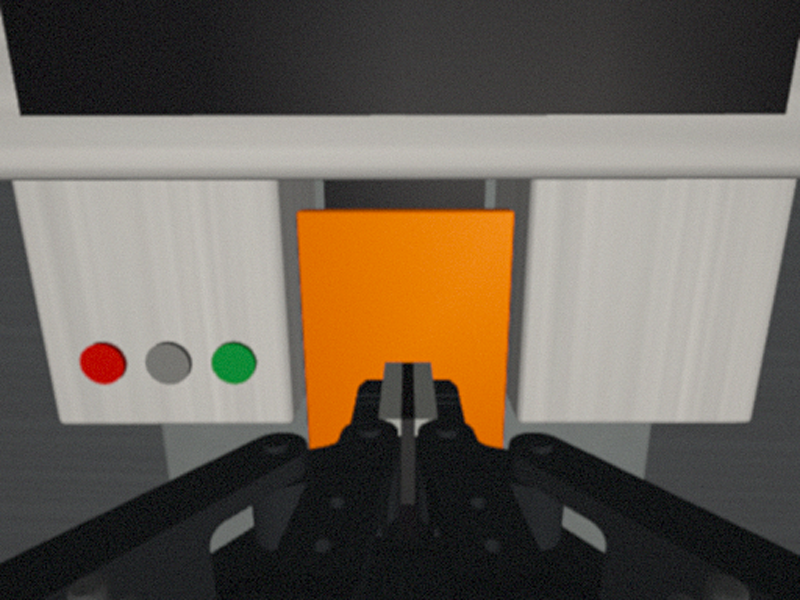

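The plate has come out. Its rear edge at (406,211) is clear of the cover, and it's straight. I'll compute what distance remains.

```bash
cat > rear.py <<'E'
from h import *
import sys,pickle
n,u,v,z=sys.argv[1],*map(float,sys.argv[2:5])
C=cam("wrist",pickle.load(open(f"pics/{n}.pkl","rb")));V=[0.553,-0.1755,0.0345]
b=back(np.array([u,v])/1.5625-.2,z/1000,C);d=b[:2]-V[:2];c,s=np.cos(V[2]),np.sin(V[2]);print((1000*np.array([c*d[0]+s*d[1],-s*d[0]+c*d[1]])).round(1))
E
python3 rear.py w3 406 211 65
```

```text
[29.7 -0.5]
```

```bash
python3 -m pendant '[{"grip":0,"dp":[-2,0,0.4],"twist":0},{"grip":0,"dp":[-3,0,-0.3],"twist":0},{"grip":0,"dp":[-3,0,-0.3],"twist":0},{"grip":0,"dp":[-2,0,-0.2],"twist":0},{"grip":0,"dp":[0,0,0],"twist":0}]'
python3 rel.py
```

```text
time_s: 9.12
position: [0.5193, -0.1769, 0.0669]
tcp_rot: [0.0, 1.0, 0.017, 0.0]
wrist_force: [-0.1, 0.2, 7.4]
width: 0.0001
grip_force: 3.5
t 9.125 w 0.00011693552750046138 F [-0.05  0.24  7.37] T [-0.025 -0.077  0.018]
yaw 1.9 tilt [0.0006 0.0003]
V [-33.4  -0.6  66.9]
S [ -30.9 -336.3   66.9]
```

```bash
python3 -m pendant '[{"grip":0,"dp":[-2,0,-0.4],"twist":0},{"grip":0,"dp":[-3,0,-0.3],"twist":0},{"grip":0,"dp":[-3,0,-0.2],"twist":0},{"grip":0,"dp":[-2,0,-0.2],"twist":0},{"grip":0,"dp":[0,0,0],"twist":0}]'
python3 rel.py
```

```text
time_s: 9.75
position: [0.5092, -0.1772, 0.0679]
tcp_rot: [0.0, 1.0, 0.017, 0.0]
wrist_force: [0.1, -0.9, 6.7]
width: -0.0003
grip_force: 3.2
t 9.75 w -0.0003294136050530406 F [ 0.06 -0.94  6.67] T [ 0.009 -0.039 -0.004]
yaw 1.9 tilt [0.0004 0.0002]
V [-43.5  -0.6  67.9]
S [ -41.  -337.    67.9]
```

```bash
python3 -m pendant '[{"grip":0,"dp":[-2,0,0],"twist":0},{"grip":0,"dp":[-3,0,-0.2],"twist":0},{"grip":0,"dp":[-3,0,-0.2],"twist":0},{"grip":0,"dp":[-2,0,-0.2],"twist":0},{"grip":0,"dp":[0,0,0],"twist":0}]'
python3 rel.py
```

```text
time_s: 10.38
position: [0.4987, -0.1774, 0.0681]
tcp_rot: [-0.0, 1.0, 0.017, -0.0]
wrist_force: [-1.1, 1.0, 1.9]
width: 0.0002
grip_force: 1.2
t 10.375 w 0.000221560219130261 F [-1.15  0.95  1.95] T [ 0.007  0.225 -0.05 ]
yaw 1.9 tilt [-0.0008 -0.0001]
V [-54.   -0.5  68.1]
S [ -51.5 -337.7   68.1]
```

```bash
python3 -m pendant '[{"grip":0,"dp":[0,0,0.6],"twist":0},{"grip":0,"dp":[0,0,0.4],"twist":0},{"grip":0,"dp":[0,0,0],"twist":0}]'
python3 rel.py; python3 snap.py w4; python3 - <<'E'
import cv2
im=cv2.imread("pics/w4.png").astype(int)
for c in (350,460):
  m=(im[:,c,2]-im[:,c,0])>120;r=[i for i in range(600) if m[i]];print(c,r[:1],r[-1:])
E
```

```text
time_s: 10.75
position: [0.4991, -0.1774, 0.0674]
tcp_rot: [0.0, 1.0, 0.017, -0.0]
wrist_force: [-1.3, -0.8, 8.2]
width: -0.0
grip_force: 4.0
t 10.75 w -7.863097690434127e-06 F [-1.27 -0.81  8.17] T [ 0.081  0.483 -0.014]
yaw 1.9 tilt [-0.0002  0.0001]
V [-53.6  -0.5  67.4]
S [ -51.  -337.7   67.4]
350 [210] [422]
460 [210] [402]
```

```bash
python3 -m pendant '[{"grip":0,"dp":[-1,0,-0.2],"twist":0},{"grip":0,"dp":[-2,0,0],"twist":0},{"grip":0,"dp":[-2,0,0],"twist":0},{"grip":0,"dp":[0,0,0],"twist":0}]'
python3 rel.py
```

```text
time_s: 11.3
position: [0.4947, -0.1776, 0.0679]
tcp_rot: [0.0, 1.0, 0.017, 0.001]
wrist_force: [0.7, 0.4, 7.4]
width: -0.0004
grip_force: 3.9
t 11.3 w -0.00044462571260262283 F [0.7  0.42 7.4 ] T [-0.001 -0.095  0.009]
yaw 1.91 tilt [0.001  0.0003]
V [-58.   -0.5  67.9]
S [ -55.5 -338.1   67.9]
```

```bash
python3 -m pendant '[{"grip":0,"dp":[-2,0,-0.1],"twist":0},{"grip":0,"dp":[-2,0,-0.1],"twist":0},{"grip":0,"dp":[-2,0,-0.1],"twist":0},{"grip":0,"dp":[0,0,0],"twist":0}]'
python3 rel.py
```

```text
time_s: 11.8
position: [0.4885, -0.1778, 0.0681]
tcp_rot: [0.0, 1.0, 0.017, 0.0]
wrist_force: [-0.5, 0.4, 8.6]
width: -0.0002
grip_force: 3.9
t 11.8 w -0.00015416031994977468 F [-0.47  0.4   8.63] T [ 0.028  0.106 -0.058]
yaw 1.91 tilt [0.0006 0.0002]
V [-64.2  -0.5  68.1]
S [ -61.7 -338.5   68.1]
```

```bash
python3 -m pendant '[{"grip":0,"dp":[-1,0,-0.4],"twist":0},{"grip":0,"dp":[-2,0,-0.1],"twist":0},{"grip":0,"dp":[-2,0,-0.1],"twist":0},{"grip":0,"dp":[0,0,0],"twist":0}]'
python3 rel.py
```

```text
time_s: 12.3
position: [0.4828, -0.1779, 0.0683]
tcp_rot: [-0.0, 1.0, 0.017, -0.0]
wrist_force: [-0.2, 0.5, -0.1]
width: 0.0001
grip_force: 0.0
t 12.3 w 7.611475703028947e-05 F [-0.17  0.5  -0.12] T [ 0.05   0.009 -0.036]
yaw 1.9 tilt [-0.0005 -0.0002]
V [-69.9  -0.4  68.3]
S [ -67.3 -338.8   68.3]
```

```bash
python3 -m pendant '[{"grip":0,"dp":[0,0,0.3],"twist":0},{"grip":0,"dp":[0,0,0.2],"twist":0},{"grip":0,"dp":[0,0,0],"twist":0}]'
python3 rel.py; python3 snap.py w5; python3 - <<'E'
import cv2
im=cv2.imread("pics/w5.png").astype(int)
for c in (350,460):
  m=(im[:,c,2]-im[:,c,0])>120;r=[i for i in range(600) if m[i]];print(c,r[:1],r[-1:])
E
```

```text
time_s: 12.68
position: [0.4833, -0.1779, 0.0681]
tcp_rot: [0.0, 1.0, 0.017, 0.0]
wrist_force: [-1.4, -1.0, 5.6]
width: -0.0001
grip_force: 2.8
t 12.675 w -9.147298092273957e-05 F [-1.45 -0.96  5.64] T [ 0.006  0.258 -0.001]
yaw 1.91 tilt [0.0002 0.0001]
V [-69.4  -0.5  68.1]
S [ -66.8 -338.9   68.1]
350 [204] [422]
460 [204] [402]
```

```bash
python3 rear.py w4 406 210 67; python3 rear.py w5 406 204 68; python3 -m pendant '[{"grip":0,"dp":[-1,0,0.1],"twist":0},{"grip":0,"dp":[-1.5,0,0],"twist":0},{"grip":0,"dp":[-1.5,0,0],"twist":0},{"grip":0,"dp":[0,0,0],"twist":0}]'
python3 rel.py
```

```text
[-0.  -0.4]
[-14.2  -0.3]
time_s: 13.22
position: [0.4795, -0.1781, 0.068]
tcp_rot: [0.0, 1.0, 0.017, 0.0]
wrist_force: [0.8, -0.3, 6.2]
width: -0.0004
grip_force: 3.1
t 13.225 w -0.0004027376806283391 F [ 0.77 -0.33  6.18] T [ 0.019  0.016 -0.006]
yaw 1.91 tilt [0.0007 0.0002]
V [-73.2  -0.5  68. ]
S [ -70.6 -339.2   68. ]
```

```bash
python3 -m pendant '[{"grip":0,"dp":[-1,0,0],"twist":0},{"grip":0,"dp":[-1.5,0,0],"twist":0},{"grip":0,"dp":[-1.5,0,0],"twist":0},{"grip":0,"dp":[0,0,0],"twist":0}]'
python3 rel.py
```

```text
time_s: 13.72
position: [0.4755, -0.1782, 0.0681]
tcp_rot: [0.0, 1.0, 0.017, 0.0]
wrist_force: [0.0, -0.9, 6.5]
width: -0.0003
grip_force: 3.1
t 13.725 w -0.0003193389836461564 F [ 0.04 -0.93  6.55] T [ 0.022 -0.028 -0.004]
yaw 1.91 tilt [0.0008 0.0003]
V [-77.2  -0.5  68.1]
S [ -74.6 -339.5   68.1]
```

```bash
python3 -m pendant '[{"grip":0,"dp":[-1,0,0],"twist":0},{"grip":0,"dp":[-1,0,0],"twist":0},{"grip":0,"dp":[0,0,0],"twist":0}]'
python3 rel.py; python3 snap.py w6; python3 - <<'E'
import cv2
im=cv2.imread("pics/w6.png").astype(int)
for c in (350,460):
  m=(im[:,c,2]-im[:,c,0])>120;r=[i for i in range(600) if m[i]];print(c,r[:1],r[-1:])
E
python3 rear.py w6 406 204 68
```

```text
time_s: 14.1
position: [0.4736, -0.1783, 0.0681]
tcp_rot: [0.0, 1.0, 0.017, 0.0]
wrist_force: [0.7, -0.2, 6.0]
width: 0.0002
grip_force: 3.0
t 14.1 w 0.00018527830855330922 F [ 0.66 -0.23  6.04] T [ 0.031 -0.106 -0.015]
yaw 1.91 tilt [0.0009 0.0003]
V [-79.1  -0.6  68.1]
S [ -76.5 -339.7   68.1]
350 [204] [422]
460 [204] [402]
[-23.9  -0.4]
```

```bash
python3 -m pendant '[{"grip":0,"dp":[-0.8,0,0],"twist":0},{"grip":0,"dp":[-0.7,0,0],"twist":0},{"grip":0,"dp":[0,0,0],"twist":0}]'
python3 rel.py
```

```text
time_s: 14.52
position: [0.4722, -0.1783, 0.0681]
tcp_rot: [0.0, 1.0, 0.017, 0.001]
wrist_force: [1.0, 0.1, 5.3]
width: -0.0002
grip_force: 2.8
t 14.525 w -0.00019462120353410178 F [1.03 0.08 5.34] T [ 0.091 -0.241  0.016]
yaw 1.91 tilt [0.001  0.0003]
V [-80.6  -0.5  68.1]
S [ -77.9 -339.8   68.1]
```

```bash
python3 -m pendant '[{"grip":0,"dp":[-0.7,0,0.1],"twist":0},{"grip":0,"dp":[-0.7,0,0],"twist":0},{"grip":0,"dp":[0,0,0],"twist":0}]'
python3 rel.py; python3 snap.py w7; python3 - <<'E'
import cv2
im=cv2.imread("pics/w7.png").astype(int)
for c in (350,460):
  m=(im[:,c,2]-im[:,c,0])>120;r=[i for i in range(600) if m[i]];print(c,r[:1],r[-1:])
E
python3 rear.py w7 406 204 68
```

```text
time_s: 14.9
position: [0.4711, -0.1784, 0.0681]
tcp_rot: [0.0, 1.0, 0.017, 0.001]
wrist_force: [3.8, 0.7, 6.1]
width: -0.0001
grip_force: 2.8
t 14.9 w -7.54482930415389e-05 F [3.82 0.68 6.09] T [ 0.067 -0.808  0.013]
yaw 1.92 tilt [0.0017 0.0003]
V [-81.6  -0.5  68.1]
S [ -79.  -339.8   68.1]
350 [200] [422]
460 [200] [402]
[-26.5  -0.3]
```

Contact with the stop shows in the force: Fx rose to 3.8 N and the plate stopped following. I'll lift off, open, centre over the plate and look.

```bash
python3 -m pendant '[{"grip":0,"dp":[0,0,-5],"twist":0},{"grip":0,"dp":[0,0,-20],"twist":0},{"grip":85,"dp":[0,0,-40],"twist":0},{"grip":85,"dp":[-20,0,-30],"twist":0},{"grip":85,"dp":[-20,0,0],"twist":0},{"grip":85,"dp":[0,0,0],"twist":0},{"grip":85,"dp":[0,0,0],"twist":0}]'
python3 rel.py; python3 snap.py w8
```

```text
time_s: 15.82
position: [0.4305, -0.1796, 0.1626]
tcp_rot: [-0.0, 1.0, 0.017, -0.0]
wrist_force: [0.1, 0.3, 0.4]
width: 0.0848
grip_force: 0.0
t 15.825 w 0.08476168224201126 F [0.08 0.34 0.43] T [ 0.077  0.019 -0.02 ]
yaw 1.91 tilt [-0.0003 -0.0002]
V [-122.3   -0.4  162.6]
S [-119.5 -342.8  162.6]
```

View pics/w8.png

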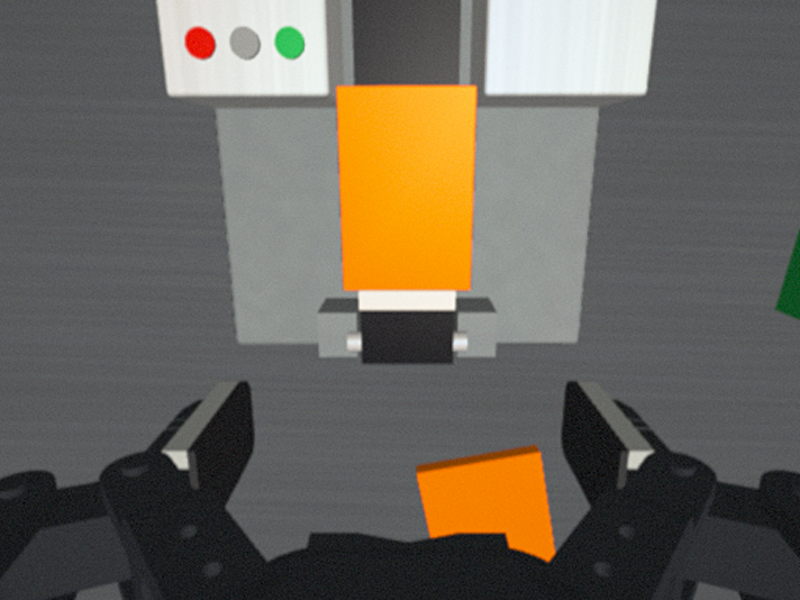

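The plate now rests against the white stop, with corners (337,87), (476,86), (471,290) and (344,291). I'll work out the grasp offset.

```bash
python3 - <<'E'
from h import *
import pickle
s=pickle.load(open("pics/w8.pkl","rb"));C=cam("wrist",s)
P=np.array([back(np.array(p)/1.5625-.2,.068,C) for p in[(337,87),(476,86),(471,290),(344,291)]])
M=q2R(s["tcp_rot"]).as_matrix();c=P.mean(0);print(c,1000*(c-s["position"])@M)
for i in range(4):print(1000*(P[i]-s["position"])@M)
E
```

```text
[ 0.48218733 -0.17822305  0.068     ] [51.76795782  0.37978703 94.61109832]
[ 96.27208267 -29.36169574  94.60564608]
[96.68679151 29.66377125 94.59275659]
[ 7.31574547 30.47850752 94.61645934]
[  6.7972116  -29.2614349   94.62953125]
```

```bash
python3 -m pendant '[{"grip":85,"dp":[26,0.4,0],"twist":0},{"grip":85,"dp":[26,0,0],"twist":0},{"grip":85,"dp":[0,0,0],"twist":0},{"grip":85,"dp":[0,0,40],"twist":0},{"grip":85,"dp":[0,0,40],"twist":0},{"grip":85,"dp":[0,0,30],"twist":0},{"grip":85,"dp":[0,0,12],"twist":0},{"grip":85,"dp":[0,0,0],"twist":0},{"grip":85,"dp":[0,0,0],"twist":0}]'
python3 rel.py; python3 snap.py w9
```

```text
time_s: 17.0
position: [0.4828, -0.1785, 0.0417]
tcp_rot: [0.0, 1.0, 0.017, 0.001]
wrist_force: [0.0, 0.2, -0.4]
width: 0.0853
grip_force: 0.0
t 17.0 w 0.08530691206018876 F [ 0.04  0.2  -0.43] T [0.015 0.018 0.008]
yaw 1.9 tilt [0.0012 0.0005]
V [-69.9  -1.1  41.7]
S [ -67.3 -339.5   41.7]
```

View pics/w9.png

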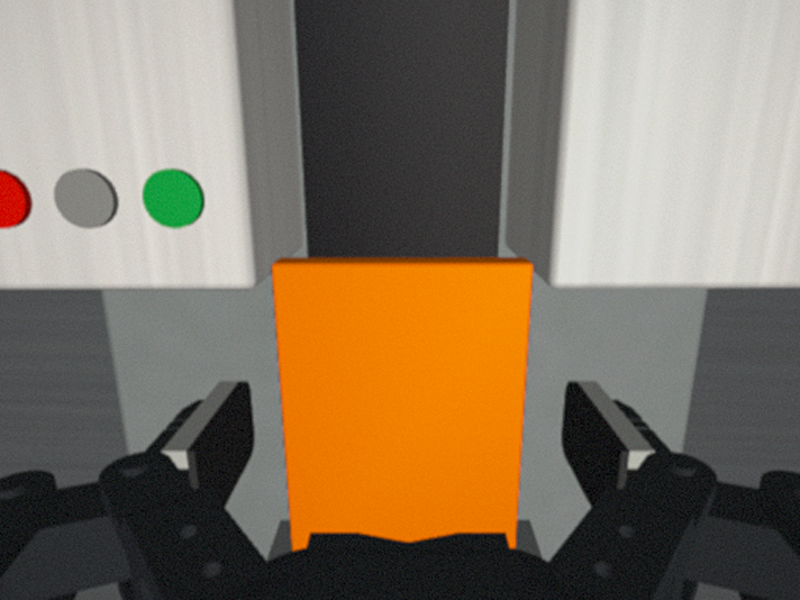

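```bash
python3 -m pendant '[{"grip":66,"dp":[0,0,0],"twist":0},{"grip":66,"dp":[0,0,0],"twist":0},{"grip":62,"dp":[0,0,0],"twist":0},{"grip":60,"dp":[0,0,0],"twist":0},{"grip":58,"dp":[0,0,0],"twist":0},{"grip":55,"dp":[0,0,0],"twist":0},{"grip":50,"dp":[0,0,0],"twist":0},{"grip":50,"dp":[0,0,0],"twist":0}]'
python3 rel.py
```

```text
time_s: 18.05
position: [0.4825, -0.1783, 0.041]
tcp_rot: [0.0, 1.0, 0.017, 0.0]
wrist_force: [-1.3, 0.8, 8.3]
width: 0.059
grip_force: 62.4
t 18.05 w 0.05897762098499952 F [-1.28  0.79  8.3 ] T [0.142 0.359 0.01 ]
yaw 1.91 tilt [0.0003 0.0002]
V [-70.2  -0.9  41. ]
S [ -67.6 -339.3   41. ]
```

```bash
python3 -m pendant '[{"grip":50,"dp":[0,0,-3],"twist":0},{"grip":50,"dp":[0,0,-10],"twist":0},{"grip":50,"dp":[0,0,-25],"twist":0},{"grip":50,"dp":[0,0,-30],"twist":0},{"grip":50,"dp":[0,0,-20],"twist":0},{"grip":50,"dp":[0,0,0],"twist":0},{"grip":50,"dp":[0,0,0],"twist":2.2},{"grip":50,"dp":[0,0,0],"twist":2.2},{"grip":50,"dp":[0,0,0],"twist":0}]'
python3 rel.py
```

```text
time_s: 19.18
position: [0.482, -0.1781, 0.1281]
tcp_rot: [-0.0, 1.0, -0.022, -0.001]
wrist_force: [-0.5, 0.4, -0.6]
width: 0.0588
grip_force: 65.0
t 19.175 w 0.058775481730235425 F [-0.53  0.4  -0.64] T [-0.109  0.03   0.037]
yaw -2.54 tilt [-0.001  -0.0004]
V [-70.7  -0.6 128.1]
S [ -68.1 -339.1  128.1]
```

```bash
python3 -m pendant '[{"grip":50,"dp":[4,-20,0],"twist":0},{"grip":50,"dp":[8,-40,0],"twist":0},{"grip":50,"dp":[8,-40,0],"twist":0},{"grip":50,"dp":[8,-40,0],"twist":0},{"grip":50,"dp":[8,-40,0],"twist":0},{"grip":50,"dp":[8,-40,0],"twist":0},{"grip":50,"dp":[8,-40,0],"twist":0},{"grip":50,"dp":[4,-20,0],"twist":0},{"grip":50,"dp":[0,0,0],"twist":0},{"grip":50,"dp":[0,0,0],"twist":0}]'
python3 rel.py; python3 snap.py w10
```

```text
time_s: 20.42
position: [0.5502, 0.0978, 0.1284]
tcp_rot: [0.0, 1.0, -0.022, -0.0]
wrist_force: [0.0, -0.2, -0.8]
width: 0.0585
grip_force: 64.9
t 20.425 w 0.058450322126142165 F [ 0.01 -0.15 -0.81] T [ 0.005  0.035 -0.015]
yaw -2.55 tilt [-0.0006  0.0006]
V [  6.5 272.9 128.4]
S [-11.7 -60.6 128.4]
```

View pics/w10.png

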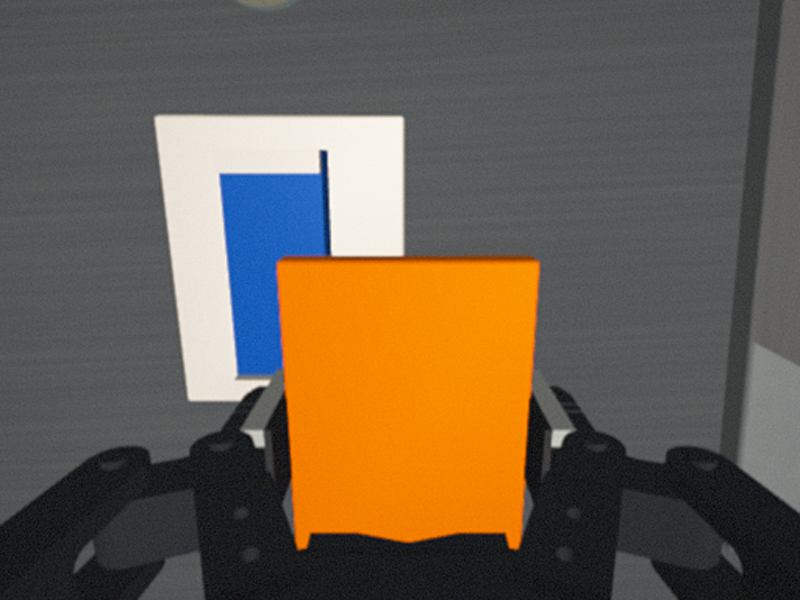

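The plate is held level, with its far corners at (278,260) and (539,260). The stand base corners are at (155,116), (403,116) and (188,401), and the bed edges at (220,174) and (236,375). I'll fit the stand from these.

```bash
python3 - <<'E'
from h import *
import pickle
s=pickle.load(open("pics/w10.pkl","rb"));C=cam("wrist",s)
f=lambda a:np.array(a)/1.5625-.2
v,e=fit([(75,60,8),(75,-60,8),(-75,60,8),(49,23,30),(-49,23,36)],f([(155,116),(403,116),(188,401),(220,174),(236,375)]),C,[.5645,.158,-.043]);print(v,e.tolist())
M=q2R(s["tcp_rot"]).as_matrix()
P=[1000*(back(f(p),s["position"][2]+.027,C)-s["position"])@M for p in[(278,260),(539,260)]];print(P)
c=np.array([v[0],v[1],s["position"][2]]);print("tool offset to stand",1000*(c-s["position"])@M)
E
```

```text
[ 0.56451172  0.15783828 -0.04494744] [[1.0, 0.4], [1.2, 0.2], [0.3, 0.6], [0.2, 0.6], [0.6, 3.0]]
[array([ 45.43426594, -28.69345756, -27.04359399]), array([ 45.45507437,  30.37281775, -27.00831651])]
tool offset to stand [ 1.15912719e+01 -6.06487885e+01 -4.29808744e-02]
```

```bash
python3 -m pendant '[{"grip":50,"dp":[5.2,-30.4,0],"twist":0},{"grip":50,"dp":[6,-31,0],"twist":0},{"grip":50,"dp":[0,0,0],"twist":0},{"grip":50,"dp":[0,0,30],"twist":0},{"grip":50,"dp":[0,0,35],"twist":0},{"grip":50,"dp":[0,0,25],"twist":0},{"grip":50,"dp":[0,0,12],"twist":0},{"grip":50,"dp":[0,0,6],"twist":0},{"grip":50,"dp":[0,0,0],"twist":0},{"grip":50,"dp":[0,0,0],"twist":0}]'
python3 rel.py
```

```text
time_s: 21.72
position: [0.5647, 0.1599, 0.0215]
tcp_rot: [-0.0, 1.0, -0.022, 0.001]
wrist_force: [0.2, -0.8, -1.0]
width: 0.0584
grip_force: 64.9
t 21.725 w 0.05839991594457512 F [ 0.19 -0.82 -1.02] T [ 0.026 -0.018  0.064]
yaw -2.5 tilt [ 0.001  -0.0003]
V [ 23.  334.5  21.5]
S [ 0.1  2.1 21.5]
```

```bash
python3 -m pendant '[{"grip":50,"dp":[0,1.3,4],"twist":0},{"grip":50,"dp":[0,0,3],"twist":0},{"grip":50,"dp":[0,0,1],"twist":0},{"grip":50,"dp":[0,0,1],"twist":0},{"grip":50,"dp":[0,0,0],"twist":0},{"grip":50,"dp":[0,0,0],"twist":0}]'
python3 rel.py
```

```text
time_s: 22.48
position: [0.5642, 0.1586, 0.0118]
tcp_rot: [-0.0, 1.0, -0.022, 0.0]
wrist_force: [-0.1, 0.1, -1.0]
width: 0.0588
grip_force: 64.9
t 22.475 w 0.058765516118416045 F [-0.07  0.05 -0.96] T [-0.033  0.022  0.033]
yaw -2.49 tilt [ 0.0001 -0.0001]
V [ 22.5 333.2  11.8]
S [-0.3  0.8 11.8]
```

```bash
python3 -m pendant '[{"grip":50,"dp":[0,0,0.7],"twist":0},{"grip":50,"dp":[0,0,0.5],"twist":0},{"grip":50,"dp":[0,0,0],"twist":0}]'
python3 rel.py
```

```text
time_s: 22.85
position: [0.5643, 0.1586, 0.0111]
tcp_rot: [-0.0, 1.0, -0.022, 0.0]
wrist_force: [-4.0, -1.0, 10.8]
width: 0.0588
grip_force: 66.1
t 22.85 w 0.05877864804778103 F [-4.04 -1.01 10.83] T [-0.246  0.789  0.015]
yaw -2.49 tilt [ 0.0004 -0.    ]
V [ 22.6 333.2  11.1]
S [-0.2  0.9 11.1]
```

```bash
python3 -m pendant '[{"grip":62,"dp":[0,0,0],"twist":0},{"grip":66,"dp":[0,0,0],"twist":0},{"grip":75,"dp":[0,0,0],"twist":0},{"grip":85,"dp":[0,0,0],"twist":0},{"grip":85,"dp":[0,0,0],"twist":0},{"grip":85,"dp":[0,0,-10],"twist":0},{"grip":85,"dp":[0,0,-30],"twist":0},{"grip":85,"dp":[0,0,-50],"twist":0},{"grip":85,"dp":[-25,0,-50],"twist":0},{"grip":85,"dp":[-25,0,0],"twist":0}]'
python3 -m pendant '[{"grip":85,"dp":[-30,0,0],"twist":0},{"grip":85,"dp":[0,0,0],"twist":0},{"grip":85,"dp":[0,0,0],"twist":0}]'
python3 rel.py; python3 snap.py w11
```

```text
time_s: 24.1
position: [0.5153, 0.1615, 0.1545]
tcp_rot: [-0.001, 1.0, -0.022, 0.003]
wrist_force: [0.7, 0.4, -0.4]
width: 0.085
grip_force: 0.0
time_s: 24.48
position: [0.4849, 0.162, 0.1511]
tcp_rot: [-0.0, 1.0, -0.022, 0.001]
wrist_force: [0.8, -1.1, 0.5]
width: 0.085
grip_force: 0.0
t 24.475 w 0.08497338512946889 F [ 0.84 -1.12  0.51] T [ 0.007 -0.052  0.018]
yaw -2.5 tilt [ 0.001  -0.0002]
V [-56.7 339.2 151.1]
S [-79.8   0.8 151.1]
```

View pics/w11.png

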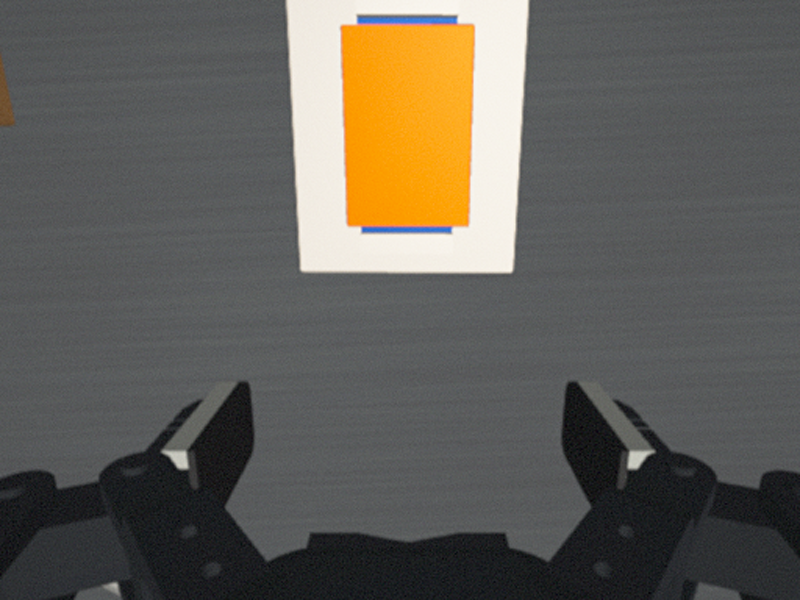

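The plate lies flat and centred between the end stops: edges x 342–474, rows 25–226, with blue showing at both ends. The gripper is clear, so I'm handing in.

```bash
python3 -c "
from rig import *
print(hand_in())"
```

```text
the job is handed in; nothing more can be done
None
```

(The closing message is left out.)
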